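Roll the rolling pin onto the board's inlaid strip

ROBOT

A 7-joint arm with a two-finger parallel gripper is mounted at the origin on the work surface. World frame = base frame: x ahead of the robot, y to its left, z up, the work surface at z = 0. Lengths are in m, angles in rad, forces in N, time in s.
With the tool pointing down it reaches from about 0.35 to 0.775 m from the base axis. Payload 3.1 kg.
Tool frame: the origin (TCP) lies midway between the tips of the shut fingers; the grasp point (between the pads) lies r.tcp_to_grasp behind it (r.tcp_to_grasp is the distance from the TCP to the grasp point, in m); z points along the fingers, y is the line along which they close (so a half turn about z gives the same grasp; the last joint's range is limited). The gripper opens to 85 mm and grips with 20 to 120 N. Pads are 22 mm wide; open, the fingers measure 114 mm over their backs; the gripper's body (76 mm by 85 mm) begins 54 mm behind the grasp point. The pads swing forward as they close: fully open they stand 13 mm farther back than shut.
Start: joints at [1.204, 0.311, 0.014, 1.512, -0.004, 1.319, -0.027], TCP at [0.176, -0.521, 0.231] pointing down, gripper open.
Joint ranges: [-2.7, 2.7], [-0.3, 1.91], [-1.27, 1.3], [0.12, 2.57], [-1.44, 4.58], [0.2, 2.03], [-3.05, 3.05]. Speed limits (rad/s): [2.79, 2.79, 3.14, 3.14, 3.14, 3.14, 3.14].

INTERFACE

Orientations are given as a unit quaternion [x, y, z, w].
In Python, from plant import r, optics, order gives the robot as it stands. The module is installed in compiled form; this text tells all that it offers.
- The arm moves only by the tool send_rows, never from a script. Its argument "series" is a list of rows, each an object with "travel": the shift along the tool's x, y, z normalised to -1 to 1, where 1 is 0.75 m, a list of three; "rot": the turn, a rotation vector about the tool's x, y, z normalised to -1 to 1, where 1 is pi/2 rad, a list of three; "fingers": the opening, from 0 (shut) to 1 (fully open). In form: [{"travel": [dx, dy, dz], "rot": [wx, wy, wz], "fingers": fingers}, ...]. A call has 1 to 10 rows; each row is the pose to reach, as a shift and turn from the pose commanded when the call began, along the tool's axes at that moment; what a row does not reach only later rows make up. A row lasts 1/12 s, in which the tool goes at most 41.7 mm and 7.16 degrees, less where a joint would pass 70% of its speed; a pose out of reach is approached as far as the arm can. A call with a number of a shift or a turn outside -1 to 1 is refused whole. A call with a gripper value outside its range is refused whole. The fingers move at their own pace and stop on an object; "newtons" is the grip in N (left out, the last holds). Time passes only in rows, so rows that repeat a pose let the fingers close. It gives the time, the measured TCP pose, the force, the opening and the grip force at its end, in the units of the state.
- r.read_state(): the state, without advancing time (a new reading comes with each control period).
- optics.grab_frame(name): name is "side" or "top" or "wrist"; returns a dict with "frame" (480x640x3 uint8, blue, green, red), "depth" (480x640 float32, m along the optical axis (not along the pixel's ray), 0 where there is no reading), "mtx" (3x3 intrinsics, pixels), "rvec" (rotation vector, rad) and "tvec" (3), from world to camera coordinates, as OpenCV has them; the wrist camera has in their place "hand_eye" (4x4, takes a point from camera to tool coordinates, whose origin is the TCP and whose axes are the flange's). Camera axes: x right, y down, z forward; pixel columns grow to the right and rows downward; lengths in m; the calibration is good to about 2 mm. A picture is of the moment at which its call begins: read the wrist's pose just before it.
- order.finish_job(): hands the job in; it is judged then, once.
Trained networks look in a picture, given as the dict that the camera call returned (one of the last four; its "shot" number tells which), for a name from the list of things; names that differ only in an ending like _2 or _b are one class to them, and where a whole thing is asked for, a point or a joint stands for the part that bears it (a point fixed in the world has none). Each returns a list of dicts, best first, with "score" (0 to 1); they miss things now and then, are a little off and sometimes report something else, mostly with a low value. They report only what shows in the picture. A call takes as long as a camera call.
- optics.search_frame(picture, thing): "at" ([x, y, z] in m, in world coordinates, good to about 4 mm: the middle of the surface that is visible of it).
- optics.cut_out(picture, thing): "pixels" (480x640 bool, what is visible of it).
The state is a dict: "time": time; "joints": joint angles; "joint_vel": joint speeds; "joint_efforts": joint torques, N m; "tcp_pos": TCP position; "tcp_rot": TCP orientation; "contact_force": force on the tool from outside, world axes, zero at the start; "torque": the same for the moment, N m; "grip_width": opening from 0.0 (shut) to 1.0 (fully open); "grasp_force": force on a finger pad.
Only numpy, scipy, OpenCV 4.12 (cv2) and the standard library are available. Lean on these libraries where they do the work, as an engineer would, in place of code of your own. Each camera call takes 0.05 s, during which the arm holds its last target. There are 200 camera calls.

TASK

The near half of the pastry board is needed for filling a steamer tier: with the fingertips on the top of the rolling pin's barrel, roll the pin away from the robot until it rests on the board along the dark inlaid strip, covering the full width of the strip under its barrel when seen from straight above. Push only on the upper half of the barrel, never grasping or lifting the pin. Leave the pinch bowl and all the other things where they are, and finish with the pin lying still.

Things in the scene. Friction and masses are not known exactly. Their poses are not given: they have to be found in the camera images.
- pin: Wooden rolling pin: barrel 60 mm in diameter, 200 mm long, a slimmer handle (28 mm) on the axis at each end, 350 mm overall, about 0.5 kg. Origin: centre of the barrel, on its axis, 30 mm above the board's top. x axis along the pin, level (yaw gives its direction; the roll angle grows as it rolls). Friction about 0.6; slight rolling drag: let go at 0.05 m/s it stops in 3 mm, at 0.2 m/s in 45 mm.
- board: Wooden pastry board lying fixed on the counter, 360 mm (x) by 300 mm (y), 18 mm thick. Origin: the centre of its underside, on the counter. Its x axis points away from the robot (within about 35 degrees), its y axis to the left, along the inlaid strip.
- strip (a point): Middle of the dark wooden strip, 30 mm wide and flush, that is inlaid in the top of the board right across it, 40 mm beyond the board's centre. The point lies on the board's top face (18 mm above the counter). x axis across the strip, away from the robot; y axis along the strip.
- bowl: Green silicone pinch bowl, 72 mm across, 35 mm high, standing loose on the board beyond the strip, its centre 90 to 100 mm from the strip's centre line. Origin: centre of its underside. To be left alone.
- plate: White melamine plate, 200 mm across, 18 mm high, on the counter to the left of the board. Origin: centre of its underside. To be left alone.
- press: Stainless garlic press, about 150 mm long and 26 mm high, on the counter to the right of the board. Origin: on the counter between its hinge block and its two handles. To be left alone.
- spoon: Wooden spoon, 200 mm long, on the counter to the right of the board. Origin on its underside. To be left alone.
- steamer: Two stacked bamboo steamer tiers with their lid, 195 mm across, 175 mm high, on the counter behind the board to the left. Origin: centre of its underside. To be left alone.
- jar: Lidded glass jar, 70 mm across, 100 mm high, on the counter to the left of the board. Origin: centre of its underside. To be left alone.

How it is judged:
On the way:
1. the pin has rolled over by at least a quarter turn, lying on the board all the while (angle between pin's own z axis and vertical above 1.6 rad and z of pin in the frame of strip between 0.025 and 0.035 m), for 0.02 s.
At the end, for the whole second after the job is handed in: The pin lies still on the board with the middle of its barrel within 15 mm of the strip's centre line and its length within 0.15 rad of the strip; bowl, plate, press, spoon, steamer and jar are within 15 mm of where they stood (x of pin in the frame of strip between -0.015 and 0.015 m and angle between the x axis of pin and the y axis of board, either way round below 0.15 rad and z of pin in the frame of strip between 0.025 and 0.035 m and linear speed of pin below 0.01 m/s and angular speed of pin below 0.3 rad/s and distance of each of bowl, plate, press, spoon, steamer, jar from where it was at the start of the episode below 0.015 m); the robot touches nothing.
It fails at once if the pin is lifted more than 8 mm off the board (z of pin in the frame of strip above 0.038 m).
It fails at once if the pin leaves the board's top (z of pin in the frame of strip below 0.022 m).
It fails at once if the fingers touch the pin while reaching below its mid-height (grasp point less than 50 mm above the board's top) (contact force between the fingers and pin above 0.5 N and z of the grasp point in the frame of strip below 0.05 m).
It fails at once if the bowl, plate, press, spoon, steamer or jar is shifted by more than 15 mm (distance of any of bowl, plate, press, spoon, steamer, jar from where it was at the start of the episode above 0.015 m).
It also fails if it takes over 56 s, if anything falls off the work surface, if the arm or the gripper's body presses on something with over 40 N, if the wrist force passes 120 N, or if a joint passes its speed limit or range.

## Working session

There is one attempt and no reset: what is moved stays moved. The work goes in short steps, Python scripts to look and compute and a tool call to move; the robot and the scene stay as the last step left them, time stands still between calls to the robot, and variables do not carry over. Pictures are saved under pics/ and viewed, at most 10 in all, crops included, and the job is handed in when it is done.

Besides the shell and the picture viewer there is one more tool, called after "Call:" by a JSON object that holds its "api" and its "payload", one argument or row to a line. send_rows: Moves the arm, as the interface text tells. Its arguments: {"type":"object","properties":{"series":{"type":"array"},"newtons":{"type":"number"}},"required":["series"]}

```bash
mkdir -p pics; cat > h.py <<'E'
import numpy as np, cv2
from scipy.spatial.transform import Rotation as R
from plant import r, optics, order
def cloud(p):
    d=p["depth"].astype(float);K=p["mtx"];v,u=np.mgrid[:480,:640]
    c=np.stack([(u-K[0,2])/K[0,0]*d,(v-K[1,2])/K[1,1]*d,d],-1)
    if "hand_eye" in p:
        s=r.read_state();H=p["hand_eye"];c=c@H[:3,:3].T+H[:3,3]
        return R.from_quat(s["tcp_rot"]).apply(c.reshape(-1,3)).reshape(c.shape)+s["tcp_pos"]
    M=cv2.Rodrigues(np.array(p["rvec"],float))[0]
    return (c-np.ravel(p["tvec"]))@M
E
python3 - <<'E'
from h import *
s=r.read_state();print(s["time"],s["tcp_pos"],s["tcp_rot"],s["contact_force"],r.tcp_to_grasp)
for n in("top","side"):
    p=optics.grab_frame(n);cv2.imwrite(f"pics/{n}1.png",p["frame"]);C=cloud(p)
    for t in("pin","board","bowl","strip","steamer"):
        f=optics.cut_out(p,t)
        if not f: print(n,t,"none");continue
        m=f[0]["pixels"]&(p["depth"]>0);P=C[m]
        print(n,t,round(f[0]["score"],2),m.sum(),P.mean(0).round(3),"z95",np.percentile(P[:,2],[5,50,95]).round(3))
        (c,wh,a)=cv2.minAreaRect(P[:,:2].astype(np.float32)*1000);print("   rect mm",np.round(c,0),np.round(wh,0),round(a,1))
        w,V=np.linalg.eigh(np.cov(P[:,:2].T));print("   axis",V[:,1].round(3))
E
```

```text
0.0 [ 0.17529766 -0.52053068  0.23019854] [ 9.86834287e-01  1.61730165e-01 -2.32313021e-04 -1.17875071e-03] [-0.25765784 -0.54031811  0.35946346] 0.0187
top pin 0.89 2562 [ 0.489 -0.066  0.069] z95 [0.054 0.072 0.08 ]
   rect mm [495. -67.] [ 66. 343.] 3.3
   axis [-0.058  0.998]
top board 0.74 13805 [ 0.538 -0.08   0.019] z95 [0.015 0.019 0.023]
   rect mm [547. -82.] [370. 306.] 2.2
   axis [-0.994 -0.113]
top bowl 0.66 621 [ 0.687 -0.115  0.039] z95 [0.022 0.037 0.056]
   rect mm [ 690. -119.] [70. 88.] 52.9
   axis [0.252 0.968]
top strip 0.57 13506 [ 0.537 -0.08   0.019] z95 [0.016 0.019 0.023]
   rect mm [544. -81.] [360. 300.] 2.5
   axis [-0.991 -0.137]
top steamer 0.9 6636 [0.671 0.389 0.131] z95 [0.024 0.148 0.159]
   rect mm [712. 441.] [281. 219.] 43.2
   axis [0.648 0.762]
side pin 0.8 2313 [ 0.481 -0.042  0.062] z95 [0.034 0.064 0.078]
   rect mm [508. -92.] [ 96. 409.] 6.0
   axis [-0.053  0.999]
side board 0.69 8857 [ 0.522 -0.052  0.018] z95 [0.013 0.018 0.021]
   rect mm [542. -75.] [363. 304.] 2.1
   axis [-0.988 -0.154]
side bowl 0.76 405 [ 0.687 -0.113  0.042] z95 [0.027 0.043 0.054]
   rect mm [ 682. -109.] [66. 71.] 45.6
   axis [-0.715  0.699]
side strip 0.93 9021 [ 0.522 -0.054  0.017] z95 [0.012 0.018 0.021]
   rect mm [543. -76.] [365. 306.] 2.1
   axis [-0.99  -0.138]
side steamer 0.69 9301 [0.644 0.431 0.113] z95 [0.019 0.138 0.157]
   rect mm [703. 430.] [275. 192.] 45.6
   axis [0.436 0.9  ]
```

View pics/top1.png

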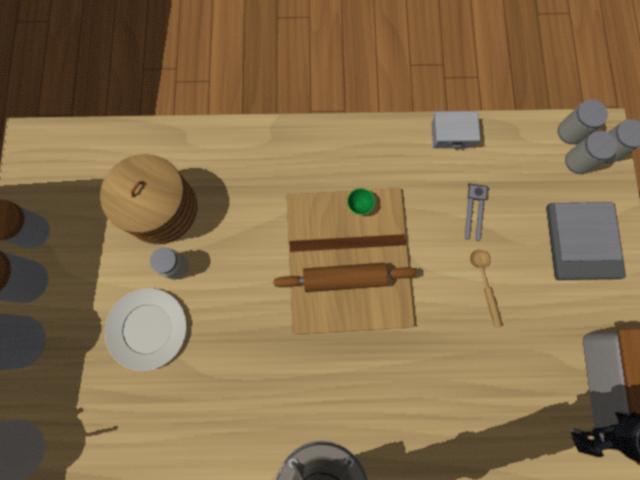

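```bash
cat > strip.py <<'E'
from h import *
def strip(n,p=None):
    # dark pixels on the board plane -> strip centre line x at y=c, slope; bowl and pin excluded by height
    p=p or optics.grab_frame(n);C=cloud(p);g=p["frame"].max(2).astype(float)
    b=optics.cut_out(p,"board")
    m=b[0]["pixels"]&(np.abs(C[...,2]-.018)<.006)&(p["depth"]>0)
    th=np.median(g[m]);P=C[m&(g<.7*th)]
    P=P[(P[:,0]>.52)&(P[:,0]<.66)]
    return p,C,m,P
def pinfit(p,C):
    m=optics.cut_out(p,"pin")[0]["pixels"]&(p["depth"]>0)
    P=C[m];P=P[P[:,2]>.074]   # barrel crest
    k=np.polyfit(P[:,1],P[:,0],1)
    return len(P),P.mean(0),k,np.percentile(P[:,1],[2,98]),np.percentile(P[:,0]-np.polyval(k,P[:,1]),[2,98])
E
python3 - <<'E'
from strip import *
for n in("top","side"):
    p,C,m,P=strip(n)
    k=np.polyfit(P[:,1],P[:,0],1);res=P[:,0]-np.polyval(k,P[:,1])
    print(n,len(P),P.mean(0).round(4),k.round(4),np.percentile(res,[2,98]).round(4),np.percentile(P[:,1],[2,98]).round(3))
    print(pinfit(p,C))
E
```

```text
Traceback (most recent call last):
  File "strip.py", line 6, in strip
    m=b[0]["pixels"]&(np.abs(C[...,2]-.018)<.006)&(p["depth"]>0)
      ~^^^
IndexError: list index out of range
```

The top view shows the strip from about (290,244) to (406,240). The pin runs from (276,282) to (415,272), just nearer the robot, and the bowl is at (362,202). The board network missed this frame, so I'll select the board by region instead.

```bash
sed -i 's/^    b=optics.*/    b=(C[...,0]>.5)\&(C[...,0]<.72)\&(C[...,1]>-.21)\&(C[...,1]<.05)/; s/b\[0\]\["pixels"\]/b/' strip.py
python3 - <<'E'
from strip import *
for n in("top","side"):
    p,C,m,P=strip(n)
    P=P[P[:,0]>.55] if len(P) else P
    k=np.polyfit(P[:,1],P[:,0],1);res=P[:,0]-np.polyval(k,P[:,1])
    print(n,len(P),P.mean(0).round(4),k.round(4),np.percentile(res,[2,98]).round(4),np.percentile(P[:,1],[2,98]).round(3))
    print(pinfit(p,C))
E
```

```text
top 1047 [ 0.5854 -0.0805  0.0196] [-0.0501  0.5814] [-0.0142  0.0127] [-0.204  0.044]Traceback (most recent call last):
  File "<stdin>", line 7, in <module>
  File "strip.py", line 11, in pinfit
    m=optics.cut_out(p,"pin")[0]["pixels"]&(p["depth"]>0)
      ~~~~~~~~~~~~~~~~~~~~~~~^^^
IndexError: list index out of range
```

```bash
cat > pf.py <<'E'
from h import *
from scipy.optimize import least_squares
def pinfit(p,C,lo=.05):
    # cylinder radius .03, axis height .048, fit to barrel points: x=a+b*(y+.067)
    m=(p["depth"]>0)&(C[...,2]>lo)&(C[...,2]<.085)&(C[...,0]>.42)&(C[...,0]<.68)&(C[...,1]>-.22)&(C[...,1]<.1)
    g=p["frame"].astype(float);m&=g[...,2]>1.5*g[...,0]
    P=C[m];P=P[np.abs(P[:,1]-np.median(P[:,1]))<.085]
    f=lambda q:np.hypot((P[:,0]-q[0]-q[1]*(P[:,1]+.067))/np.hypot(1,q[1]),P[:,2]-q[2])-.03
    s=least_squares(f,[P[:,0].mean(),0,.048],loss="soft_l1",f_scale=.003)
    Q=C[m&(C[...,2]>.068)]
    return len(P),s.x.round(4),np.abs(f(s.x)).mean().round(4),"y range barrel",np.percentile(Q[:,1],[1,50,99]).round(3)
E
python3 - <<'E'
from pf import *
from strip import strip
for n in("top","side"):
    p,C,m,P=strip(n)
    P=P[P[:,0]>.55]
    k=np.polyfit(P[:,1],P[:,0],1)
    print(n,"strip",len(P),P.mean(0).round(4),k.round(4),"pin",pinfit(p,C))
s=r.read_state();X=R.from_quat(s["tcp_rot"]).as_matrix();print(X.round(3),s["time"])
E
```

```text
top strip 1058 [ 0.5854 -0.081   0.0196] [-0.0513  0.5812] pin (1746, array([ 0.4917, -0.0587,  0.0489]), np.float64(0.0023), 'y range barrel', array([-0.165, -0.068,  0.03 ]))
side strip 725 [ 0.5854 -0.0743  0.0185] [-0.0619  0.5808] pin (1316, array([ 0.4918, -0.056 ,  0.0472]), np.float64(0.0021), 'y range barrel', array([-0.16 , -0.055,  0.037]))
[[ 0.948  0.319  0.   ]
 [ 0.319 -0.948 -0.   ]
 [-0.     0.    -1.   ]] 0.9
```

Call:
{"api": "send_rows", "payload": {
  "series": [
    {"travel":[0.578,-0.443,0.05],"rot":[0,0,0.171],"fingers":1},
    {"travel":[0.578,-0.443,0.05],"rot":[0,0,0.171],"fingers":1},
    {"travel":[0.578,-0.443,0.05],"rot":[0,0,0.171],"fingers":1},
    {"travel":[0.578,-0.443,0.05],"rot":[0,0,0.171],"fingers":1},
    {"travel":[0.578,-0.443,0.05],"rot":[0,0,0.171],"fingers":1},
    {"travel":[0.578,-0.443,0.05],"rot":[0,0,0.171],"fingers":1},
    {"travel":[0.578,-0.443,0.05],"rot":[0,0,0.171],"fingers":1},
    {"travel":[0.578,-0.443,0.05],"rot":[0,0,0.171],"fingers":1},
    {"travel":[0.578,-0.443,0.05],"rot":[0,0,0.171],"fingers":1},
    {"travel":[0.578,-0.443,0.05],"rot":[0,0,0.171],"fingers":1}
  ]
}}

```text
time: 1.73
tcp_pos: [0.406, -0.1781, 0.2034]
tcp_rot: [1.0, 0.028, 0.0, 0.0]
contact_force: [-0.2, -1.2, -0.2]
grip_width: 1.004
grasp_force: 0.0
```

```bash
cat > go.py <<'E'
from h import *
import sys
# go.py X Y Z : normalised travel to world target, + rot to make tool y = (.056,-.998)
s=r.read_state();M=R.from_quat(s["tcp_rot"]);t=np.array(list(map(float,sys.argv[1:4])))
y=np.array([.056,-.998,0]);y/=np.linalg.norm(y);z=np.array([0,0,-1.]);G=R.from_matrix(np.c_[np.cross(y,z),y,z])
print("t",round(s["time"],2),"pos",np.round(s["tcp_pos"],4),"F",np.round(s["contact_force"],1),"grip",s["grip_width"])
print("travel",(M.inv().apply(t-s["tcp_pos"])/.75).round(4),"rot",((M.inv()*G).as_rotvec()/(np.pi/2)).round(4))
E
python3 go.py .480 -.067 .10
```

```text
t 1.73 pos [ 0.406  -0.1781  0.2034] F [-0.2 -1.2 -0.2] grip 1.0044312097515105
travel [ 0.1066 -0.1425  0.1378] rot [ 0.0006 -0.0006 -0.0001]
```

Call:
{"api": "send_rows", "payload": {
  "series": [
    {"travel":[0.107,-0.143,0.1],"rot":[0,0,0],"fingers":1},
    {"travel":[0.107,-0.143,0.1],"rot":[0,0,0],"fingers":1},
    {"travel":[0.107,-0.143,0.1],"rot":[0,0,0],"fingers":1},
    {"travel":[0.107,-0.143,0.1],"rot":[0,0,0],"fingers":1},
    {"travel":[0.107,-0.143,0.1],"rot":[0,0,0],"fingers":1},
    {"travel":[0.107,-0.143,0.138],"rot":[0,0,0],"fingers":1},
    {"travel":[0.107,-0.143,0.138],"rot":[0,0,0],"fingers":1},
    {"travel":[0.107,-0.143,0.138],"rot":[0,0,0],"fingers":1}
  ]
}}

```text
time: 2.4
tcp_pos: [0.4776, -0.0689, 0.0988]
tcp_rot: [1.0, 0.028, -0.002, -0.0]
contact_force: [-0.4, 0.4, -0.2]
grip_width: 1.001
grasp_force: 0.0
```

```bash
python3 go.py .482 -.067 .075; python3 - <<'E'
from h import *
p=optics.grab_frame("side");cv2.imwrite("pics/side2.png",cv2.resize(p["frame"][100:420,150:580],None,fx=1.8,fy=1.8))
E
```

```text
t 2.4 pos [ 0.4776 -0.0689  0.0988] F [-0.4  0.4 -0.2] grip 1.001421319424754
travel [ 0.0061 -0.0022  0.0317] rot [-0.0002  0.0025 -0.0004]
```

View pics/side2.png

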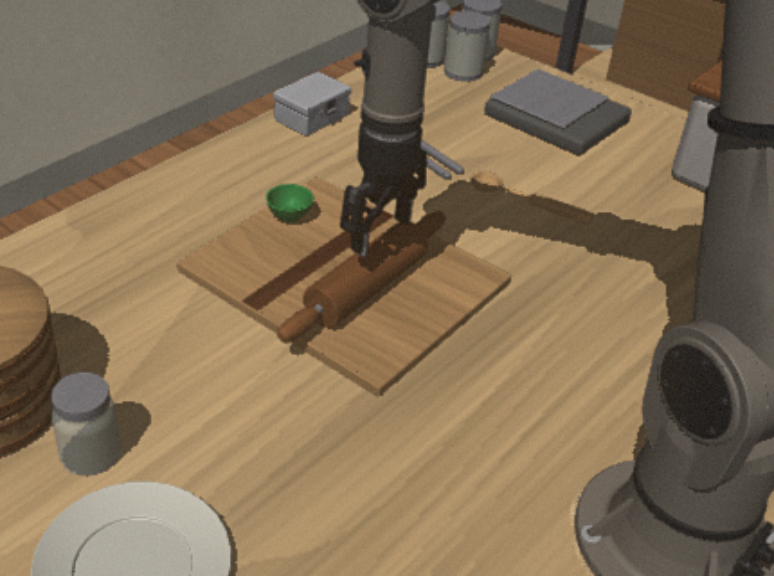

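The open fingers hang just above the barrel, around (365,245) in this crop. The strip and bowl lie beyond it, and nothing is in the way.

Call:
{"api": "send_rows", "payload": {
  "series": [
    {"travel":[0.002,0,0.02],"rot":[0,0,0],"fingers":1},
    {"travel":[0.002,0,0.038],"rot":[0,0,0],"fingers":1},
    {"travel":[0.002,0,0.04],"rot":[0,0,0],"fingers":1},
    {"travel":[0.002,0,0.042],"rot":[0,0,0],"fingers":1},
    {"travel":[0.002,0,0.042],"rot":[0,0,0],"fingers":1}
  ]
}}

```text
time: 2.87
tcp_pos: [0.4815, -0.0687, 0.0691]
tcp_rot: [1.0, 0.028, 0.001, 0.0]
contact_force: [-0.0, 0.0, 0.4]
grip_width: 0.999
grasp_force: 0.0
```

Call:
{"api": "send_rows", "payload": {
  "series": [
    {"travel":[0,0,0.002],"rot":[0,0,0],"fingers":1},
    {"travel":[0,0,0.004],"rot":[0,0,0],"fingers":1},
    {"travel":[0,0,0.006],"rot":[0,0,0],"fingers":1},
    {"travel":[0,0,0.006],"rot":[0,0,0],"fingers":1}
  ]
}}

```text
time: 3.2
tcp_pos: [0.4822, -0.0682, 0.0647]
tcp_rot: [1.0, 0.028, 0.001, 0.0]
contact_force: [0.3, -0.3, 3.7]
grip_width: 0.999
grasp_force: 1.6
```

Call:
{"api": "send_rows", "payload": {
  "series": [
    {"travel":[0.003,0,0.001],"rot":[0,0,0],"fingers":1},
    {"travel":[0.007,0,0.001],"rot":[0,0,0],"fingers":1},
    {"travel":[0.012,0,0.001],"rot":[0,0,0],"fingers":1},
    {"travel":[0.017,0,0.001],"rot":[0,0,0],"fingers":1},
    {"travel":[0.022,0,0.001],"rot":[0,0,0],"fingers":1},
    {"travel":[0.027,0,0.001],"rot":[0,0,0],"fingers":1},
    {"travel":[0.032,0,0.001],"rot":[0,0,0],"fingers":1},
    {"travel":[0.037,0,0.001],"rot":[0,0,0],"fingers":1},
    {"travel":[0.04,0,0.001],"rot":[0,0,0],"fingers":1},
    {"travel":[0.04,0,0.001],"rot":[0,0,0],"fingers":1}
  ]
}}

```text
time: 4.03
tcp_pos: [0.5136, -0.0664, 0.0648]
tcp_rot: [1.0, 0.028, 0.003, 0.0]
contact_force: [0.9, -0.4, 7.8]
grip_width: 0.998
grasp_force: 4.0
```

```bash
cat > m.py <<'E'
from pf import *
for n in("top","side"):
    p=optics.grab_frame(n);print(n,pinfit(p,cloud(p)))
s=r.read_state();print(s["time"],np.round(s["tcp_pos"],4),np.round(s["contact_force"],1))
E
python3 m.py
```

```text
top (775, array([0.49  , 0.2278, 0.0471]), np.float64(0.0043), 'y range barrel', array([-0.046,  0.004,  0.032]))
side (1253, array([ 0.5079, -0.0592,  0.0472]), np.float64(0.0022), 'y range barrel', array([-0.16 , -0.054,  0.037]))
4.1333 [ 0.5133 -0.0664  0.0648] [ 0.8 -0.5  8.1]
```

Call:
{"api": "send_rows", "payload": {
  "series": [
    {"travel":[0,0,-0.015],"rot":[0,0,0],"fingers":1},
    {"travel":[-0.012,0,-0.015],"rot":[0,0,0],"fingers":1},
    {"travel":[-0.024,0,-0.013],"rot":[0,0,0],"fingers":1},
    {"travel":[-0.024,0,-0.007],"rot":[0,0,0],"fingers":1},
    {"travel":[-0.024,0,-0.003],"rot":[0,0,0],"fingers":1},
    {"travel":[-0.024,0,0],"rot":[0,0,0],"fingers":1},
    {"travel":[-0.024,0,0],"rot":[0,0,0],"fingers":1}
  ]
}}

```text
time: 4.72
tcp_pos: [0.4947, -0.0675, 0.0642]
tcp_rot: [1.0, 0.028, 0.002, 0.0]
contact_force: [-1.0, 0.2, 9.0]
grip_width: 1.002
grasp_force: 4.2
```

Call:
{"api": "send_rows", "payload": {
  "series": [
    {"travel":[0.006,0,0],"rot":[0,0,0],"fingers":1},
    {"travel":[0.013,0,0],"rot":[0,0,0],"fingers":1},
    {"travel":[0.02,0,0],"rot":[0,0,0],"fingers":1},
    {"travel":[0.027,0,0],"rot":[0,0,0],"fingers":1},
    {"travel":[0.034,0,0],"rot":[0,0,0],"fingers":1},
    {"travel":[0.041,0,0],"rot":[0,0,0],"fingers":1},
    {"travel":[0.048,0,0],"rot":[0,0,0],"fingers":1},
    {"travel":[0.055,0,0],"rot":[0,0,0],"fingers":1},
    {"travel":[0.06,0,0],"rot":[0,0,0],"fingers":1},
    {"travel":[0.06,0,0],"rot":[0,0,0],"fingers":1}
  ]
}}

```text
time: 5.55
tcp_pos: [0.5412, -0.0648, 0.0645]
tcp_rot: [1.0, 0.028, 0.003, 0.0]
contact_force: [0.5, 0.3, 9.2]
grip_width: 0.997
grasp_force: 4.6
```

```bash
python3 m.py
```

```text
top (831, array([0.5151, 0.2006, 0.0473]), np.float64(0.004), 'y range barrel', array([-0.047, -0.   ,  0.034]))
side (1240, array([ 0.5305, -0.0556,  0.0474]), np.float64(0.0022), 'y range barrel', array([-0.158, -0.052,  0.039]))
5.65 [ 0.5407 -0.0648  0.0645] [0.8 0.5 8.8]
```

Call:
{"api": "send_rows", "payload": {
  "series": [
    {"travel":[0,0,-0.015],"rot":[0,0,0],"fingers":1},
    {"travel":[-0.016,0,-0.015],"rot":[0,0,0],"fingers":1},
    {"travel":[-0.031,0,-0.013],"rot":[0,0,0],"fingers":1},
    {"travel":[-0.031,0,-0.007],"rot":[0,0,0],"fingers":1},
    {"travel":[-0.031,0,-0.003],"rot":[0,0,0],"fingers":1},
    {"travel":[-0.031,0,0],"rot":[0,0,0],"fingers":1},
    {"travel":[-0.031,0,0],"rot":[0,0,0],"fingers":1}
  ]
}}

```text
time: 6.23
tcp_pos: [0.5176, -0.0662, 0.0645]
tcp_rot: [1.0, 0.028, 0.003, 0.0]
contact_force: [-0.4, -0.7, 8.2]
grip_width: 0.997
grasp_force: 4.0
```

Call:
{"api": "send_rows", "payload": {
  "series": [
    {"travel":[0.006,0,0],"rot":[0,0,0],"fingers":1},
    {"travel":[0.013,0,0],"rot":[0,0,0],"fingers":1},
    {"travel":[0.02,0,0],"rot":[0,0,0],"fingers":1},
    {"travel":[0.027,0,0],"rot":[0,0,0],"fingers":1},
    {"travel":[0.034,0,0],"rot":[0,0,0],"fingers":1},
    {"travel":[0.041,0,0],"rot":[0,0,0],"fingers":1},
    {"travel":[0.048,0,0],"rot":[0,0,0],"fingers":1},
    {"travel":[0.055,0,0],"rot":[0,0,0],"fingers":1},
    {"travel":[0.063,0,0],"rot":[0,0,0],"fingers":1},
    {"travel":[0.063,0,0],"rot":[0,0,0],"fingers":1}
  ]
}}

```text
time: 7.07
tcp_pos: [0.5653, -0.0634, 0.064]
tcp_rot: [1.0, 0.028, 0.003, 0.0]
contact_force: [1.4, 0.5, 7.5]
grip_width: 0.996
grasp_force: 3.8
```

```bash
python3 m.py
```

```text
top (864, array([0.5376, 0.1921, 0.048 ]), np.float64(0.0039), 'y range barrel', array([-0.048, -0.002,  0.034]))
side (1254, array([ 0.5518, -0.0612,  0.0474]), np.float64(0.0022), 'y range barrel', array([-0.158, -0.051,  0.04 ]))
7.1667 [ 0.5644 -0.0634  0.0641] [ 0.5 -1.   6.2]
```

Call:
{"api": "send_rows", "payload": {
  "series": [
    {"travel":[0,0,-0.015],"rot":[0,0,0],"fingers":1},
    {"travel":[-0.016,0,-0.015],"rot":[0,0,0],"fingers":1},
    {"travel":[-0.034,0,-0.013],"rot":[0,0,0],"fingers":1},
    {"travel":[-0.034,0,-0.007],"rot":[0,0,0],"fingers":1},
    {"travel":[-0.034,0,-0.003],"rot":[0,0,0],"fingers":1},
    {"travel":[-0.034,0,0],"rot":[0,0,0],"fingers":1},
    {"travel":[-0.034,0,0],"rot":[0,0,0],"fingers":1}
  ]
}}

```text
time: 7.75
tcp_pos: [0.5395, -0.0649, 0.0647]
tcp_rot: [1.0, 0.028, 0.003, 0.0]
contact_force: [0.1, -0.4, 7.8]
grip_width: 1.004
grasp_force: 4.1
```

Call:
{"api": "send_rows", "payload": {
  "series": [
    {"travel":[0.006,0,0],"rot":[0,0,0],"fingers":1},
    {"travel":[0.013,0,0],"rot":[0,0,0],"fingers":1},
    {"travel":[0.02,0,0],"rot":[0,0,0],"fingers":1},
    {"travel":[0.027,0,0],"rot":[0,0,0],"fingers":1},
    {"travel":[0.034,0,0],"rot":[0,0,0],"fingers":1},
    {"travel":[0.041,0,0],"rot":[0,0,0],"fingers":1},
    {"travel":[0.048,0,0],"rot":[0,0,0],"fingers":1},
    {"travel":[0.054,0,0],"rot":[0,0,0],"fingers":1},
    {"travel":[0.058,0,0],"rot":[0,0,0],"fingers":1},
    {"travel":[0.058,0,0],"rot":[0,0,0],"fingers":1}
  ]
}}

```text
time: 8.58
tcp_pos: [0.5831, -0.0623, 0.0641]
tcp_rot: [1.0, 0.028, 0.003, 0.0]
contact_force: [0.4, -0.2, 5.6]
grip_width: 1.0
grasp_force: 3.0
```

```bash
python3 m.py
```

```text
top (865, array([0.5559, 0.1817, 0.048 ]), np.float64(0.0039), 'y range barrel', array([-0.048, -0.002,  0.037]))
side (1224, array([ 0.5698, -0.0596,  0.0473]), np.float64(0.0023), 'y range barrel', array([-0.156, -0.05 ,  0.04 ]))
8.6833 [ 0.5827 -0.0624  0.0642] [ 1.1 -0.7  5.7]
```

Call:
{"api": "send_rows", "payload": {
  "series": [
    {"travel":[0,0,-0.015],"rot":[0,0,0],"fingers":1},
    {"travel":[-0.016,0,-0.015],"rot":[0,0,0],"fingers":1},
    {"travel":[-0.029,0,-0.013],"rot":[0,0,0],"fingers":1},
    {"travel":[-0.029,0,-0.007],"rot":[0,0,0],"fingers":1},
    {"travel":[-0.029,0,-0.003],"rot":[0,0,0],"fingers":1},
    {"travel":[-0.029,0,0],"rot":[0,0,0],"fingers":1},
    {"travel":[-0.029,0,0],"rot":[0,0,0],"fingers":1}
  ]
}}

```text
time: 9.27
tcp_pos: [0.5614, -0.0637, 0.0648]
tcp_rot: [1.0, 0.028, 0.003, 0.0]
contact_force: [0.7, -0.3, 8.8]
grip_width: 1.001
grasp_force: 4.1
```

Call:
{"api": "send_rows", "payload": {
  "series": [
    {"travel":[0.005,0,0],"rot":[0,0,0],"fingers":1},
    {"travel":[0.01,0,0],"rot":[0,0,0],"fingers":1},
    {"travel":[0.015,0,0],"rot":[0,0,0],"fingers":1},
    {"travel":[0.02,0,0],"rot":[0,0,0],"fingers":1},
    {"travel":[0.025,0,0],"rot":[0,0,0],"fingers":1},
    {"travel":[0.03,0,0],"rot":[0,0,0],"fingers":1},
    {"travel":[0.035,0,0],"rot":[0,0,0],"fingers":1},
    {"travel":[0.04,0,0],"rot":[0,0,0],"fingers":1},
    {"travel":[0.041,0,0],"rot":[0,0,0],"fingers":1},
    {"travel":[0.041,0,0],"rot":[0,0,0],"fingers":1}
  ]
}}

```text
time: 10.1
tcp_pos: [0.5921, -0.0618, 0.0646]
tcp_rot: [1.0, 0.028, 0.003, 0.0]
contact_force: [0.3, -0.4, 6.8]
grip_width: 0.996
grasp_force: 3.5
```

Call:
{"api": "send_rows", "payload": {
  "series": [
    {"travel":[0,0,0],"rot":[0,0,0],"fingers":1},
    {"travel":[0,0,-0.02],"rot":[0,0,0],"fingers":1},
    {"travel":[0,0,-0.07],"rot":[0,0,0],"fingers":1},
    {"travel":[0,0,-0.12],"rot":[0,0,0],"fingers":1},
    {"travel":[-0.05,0,-0.15],"rot":[0,0,0],"fingers":1},
    {"travel":[-0.1,0,-0.17],"rot":[0,0,0],"fingers":1},
    {"travel":[-0.15,0,-0.18],"rot":[0,0,0],"fingers":1},
    {"travel":[-0.2,0,-0.18],"rot":[0,0,0],"fingers":1},
    {"travel":[-0.2,0,-0.18],"rot":[0,0,0],"fingers":1}
  ]
}}

```text
time: 10.85
tcp_pos: [0.4303, -0.0709, 0.196]
tcp_rot: [1.0, 0.027, -0.005, 0.001]
contact_force: [-1.2, 0.2, -1.9]
grip_width: 0.999
grasp_force: 0.0
```

```bash
python3 m.py; python3 - <<'E'
from h import *
p=optics.grab_frame("top");cv2.imwrite("pics/top3.png",p["frame"])
p=optics.grab_frame("side");print(optics.search_frame(p,"bowl")[:1])
E
```

```text
top (977, array([ 0.5771, -0.0475,  0.0484]), np.float64(0.0031), 'y range barrel', array([-0.158, -0.019,  0.036]))
side (1210, array([ 0.5776, -0.0595,  0.0474]), np.float64(0.0022), 'y range barrel', array([-0.156, -0.048,  0.041]))
10.95 [ 0.438  -0.0708  0.1977] [ 0.9 -1.2  1. ]
[{'at': [0.6895, -0.1156, 0.0434], 'score': 0.82}]
```

View pics/top3.png

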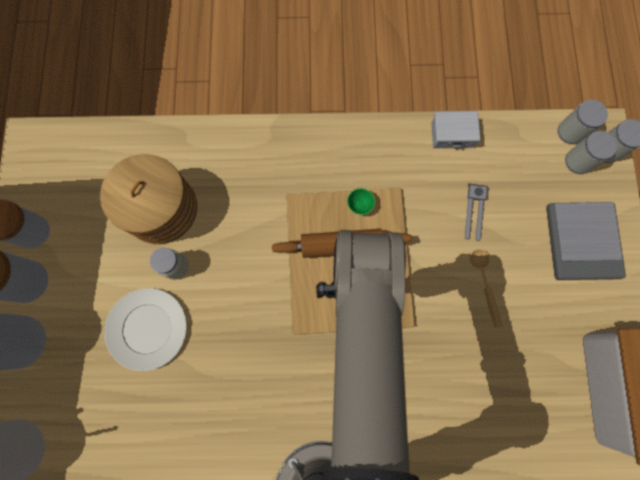

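The top view shows the pin lying parallel over the strip and the bowl still at (362,202). By measurement the pin is about 7 mm short of the centre line, so I'll add one small corrective roll.

Call:
{"api": "send_rows", "payload": {
  "series": [
    {"travel":[0.05,0,0],"rot":[0,0,0],"fingers":1},
    {"travel":[0.1,0,0.04],"rot":[0,0,0],"fingers":1},
    {"travel":[0.15,0,0.08],"rot":[0,0,0],"fingers":1},
    {"travel":[0.175,0,0.12],"rot":[0,0,0],"fingers":1},
    {"travel":[0.175,0,0.15],"rot":[0,0,0],"fingers":1},
    {"travel":[0.175,0,0.17],"rot":[0,0,0],"fingers":1},
    {"travel":[0.175,0,0.175],"rot":[0,0,0],"fingers":1},
    {"travel":[0.175,0,0.178],"rot":[0,0,0],"fingers":1},
    {"travel":[0.175,0,0.18],"rot":[0,0,0],"fingers":1},
    {"travel":[0.175,0,0.18],"rot":[0,0,0],"fingers":1}
  ]
}}

```text
time: 11.93
tcp_pos: [0.5746, -0.0617, 0.0648]
tcp_rot: [1.0, 0.029, 0.004, -0.001]
contact_force: [-0.6, 1.1, 8.7]
grip_width: 1.002
grasp_force: 4.2
```

Call:
{"api": "send_rows", "payload": {
  "series": [
    {"travel":[0.003,0,0],"rot":[0,0,0],"fingers":1},
    {"travel":[0.006,0,0],"rot":[0,0,0],"fingers":1},
    {"travel":[0.01,0,0],"rot":[0,0,0],"fingers":1},
    {"travel":[0.014,0,0],"rot":[0,0,0],"fingers":1},
    {"travel":[0.018,0,0],"rot":[0,0,0],"fingers":1},
    {"travel":[0.02,0,0],"rot":[0,0,0],"fingers":1},
    {"travel":[0.02,0,0],"rot":[0,0,0],"fingers":1},
    {"travel":[0.02,0,0],"rot":[0,0,0],"fingers":1}
  ]
}}

```text
time: 12.6
tcp_pos: [0.5893, -0.0609, 0.0649]
tcp_rot: [1.0, 0.029, 0.003, -0.001]
contact_force: [0.2, 1.0, 9.3]
grip_width: 1.0
grasp_force: 4.1
```

Call:
{"api": "send_rows", "payload": {
  "series": [
    {"travel":[0,0,-0.02],"rot":[0,0,0],"fingers":1},
    {"travel":[0,0,-0.07],"rot":[0,0,0],"fingers":1},
    {"travel":[0,0,-0.12],"rot":[0,0,0],"fingers":1},
    {"travel":[-0.05,0,-0.15],"rot":[0,0,0],"fingers":1},
    {"travel":[-0.1,0,-0.17],"rot":[0,0,0],"fingers":1},
    {"travel":[-0.15,0,-0.18],"rot":[0,0,0],"fingers":1},
    {"travel":[-0.2,0,-0.18],"rot":[0,0,0],"fingers":1},
    {"travel":[-0.2,0,-0.18],"rot":[0,0,0],"fingers":1},
    {"travel":[-0.2,0,-0.18],"rot":[0,0,0],"fingers":1}
  ]
}}

```text
time: 13.35
tcp_pos: [0.4343, -0.0709, 0.1976]
tcp_rot: [1.0, 0.028, -0.0, 0.0]
contact_force: [0.5, 0.1, 0.1]
grip_width: 1.0
grasp_force: 0.0
```

```bash
python3 m.py;python3 m.py
```

```text
top (1007, array([ 0.5824, -0.0505,  0.0487]), np.float64(0.0028), 'y range barrel', array([-0.159, -0.024,  0.036]))
side (1215, array([ 0.5828, -0.0576,  0.0474]), np.float64(0.0022), 'y range barrel', array([-0.155, -0.048,  0.041]))
13.45 [ 0.4372 -0.0706  0.1983] [0.5 0.6 1.3]
top (991, array([ 0.5818, -0.0369,  0.0484]), np.float64(0.0032), 'y range barrel', array([-0.158, -0.019,  0.036]))
side (1216, array([ 0.5826, -0.0562,  0.0473]), np.float64(0.0022), 'y range barrel', array([-0.155, -0.048,  0.041]))
13.55 [ 0.4373 -0.0704  0.1981] [0.4 0.2 0.6]
```

The pin is about 2 mm from the strip's centre line, parallel to it and still.

```bash
python3 -c "
from plant import order
print(order.finish_job())"
```

```text
the job is handed in; nothing more can be done
None
```

I rolled the pin onto the inlaid strip and handed the job in: before hand-in it lay still about 2 mm short of the strip's centre line and parallel to it, nothing else appeared to have moved, and no verdict was returned.

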